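# Unlock a record player's platter and spin it by hand to check that it runs free

## Task

The record player's platter is locked for transport by the orange-headed pin: pull the pin straight out and stand it in the brass-ringed parking hole in the deck's corner. Then check that the platter turns freely without rubbing: with light fingertip strokes on top of it, spin it clockwise (seen from above), letting it coast on by itself untouched, until it has made at least one full turn in all, and leave it to come to rest. Be gentle with the sprung platter, never turn it backwards, and leave the tonearm and the other things on the console alone.

Things in the scene. Friction and masses are not known exactly. Their poses are not given: they have to be found in the camera images.
- deck: Record player: wooden plinth 280 (x) x 380 (y) x 55 high, fixed on the console top. Origin: centre of its underside, on the table; z up, yaw varies. In its frame the platter axis stands at (0, 45) mm, the lock hole at (0, -61), the parking hole at (-100, -105), a speed knob (26 diameter, top 67 above the table) at (-110, -165).
- platter_axis (a point): Point on the platter's vertical axis, level with the plinth top (55 mm above the table); axes as the deck. Platter: flat disc, 230 diameter, 12 thick; dark rubber top to radius 97 flush with an aluminium rim with one notch (11 wide, 18 deep) that the pin locks; white dot at radius 85 opposite. Sprung: the height of its top is NOT measured, it rests 73 to 79 mm above the table; find it by touch.
- platter (a joint): Turn of the platter, rad, growing clockwise seen from above, not wrapped: near 0 at the start (locked), 6.28 after one full turn. The platter (0.4 to 0.63 kg) gives way under a finger by 1 mm per 3 N; more than 10 N from the robot harms its bearing. Its rubber grips a fingertip well. It runs lightly (drag 0.010 N m): flicked to 2 to 3 rad/s it coasts 1 to 3 s.
- lock_hole (a point): Mouth of the blind lock hole in the plinth top (55 mm above the table), 9.5 wide and 25 deep, where the pin stands at the start; axes as the deck.
- park_hole (a point): Mouth of the blind parking hole in the plinth top (55 mm above the table), 11.5 wide with a 2 mm chamfer, 25 deep, ringed with brass marks; the pin stands loosely in it. Axes as the deck.
- pin_head (a point): Centre of the transit pin's round orange head (22 diameter, 28 tall), 76 mm above the pin's foot; z along the pin, upwards. Below it a steel shank 8 in diameter, 62 long, with a chamfered foot that stands on the floor of the lock hole, 30 mm above the table, so the head spans 92 to 120 mm. Weighs 35 g, loose in the hole: must rise over 55 mm to clear the platter.
- pin_foot (a point): Centre of the foot of the pin; z along the pin.
- tonearm: The deck's tonearm, delicate, parked along the deck's x at y = -150 mm in the deck frame, from x = -73 to 135, up to 55 mm above the plinth top. Origin: centre of the plinth top. Must not be touched.
- remote: Bystander: silver plastic remote, 160 x 46 x 18, long side along its x, in mm. Origin at the centre of its underside.
- controller: Bystander: red plastic box controller, 90 x 120 x 28 with a white knob to 40 mm. Origin at the centre of its underside.
- pot: Bystander: terracotta pot with twist cap, 110 diameter, 125 tall mm. Origin at the centre of its underside.
- coaster: Bystander: round bamboo coaster, 100 diameter, 8 thick mm. Origin at the centre of its underside.
- dish: Bystander: small aluminium dish, 100 diameter, 25 tall mm. Origin at the centre of its underside.
- brush: Bystander: dark wooden record brush, 40 x 100 x 30 mm. Origin at the centre of its underside.

How it is judged (in metres and radians):
On the way, in this order (a step that is already met when the one before it is completed fails the run):
1. the pin stands in the parking hole (horizontal distance between pin_foot and park_hole below 0.006 m and z of pin_foot in the frame of deck below 0.04 m and angle between pin_head's own z axis and vertical below 0.3 rad), for 0.2 s.
2. the platter coasts clockwise at over 1 rad/s, untouched (velocity of joint platter above 1 rad/s and contact force between each of the fingers, the arm and platter below 0.05 N), for 0.3 s.
At the end, for the whole second after the job is handed in: The pin stands at rest in the parking hole (foot 15 mm or more below the plinth top, within 6 mm of the hole's axis, leaning under 0.3 rad); the platter has turned clockwise 6.28 rad or more in all, having coasted untouched, and is at rest (under 0.05 rad/s) (all of step 1 and linear speed of pin below 0.02 m/s and value of joint platter above 6.28 rad and velocity of joint platter between -0.05 and 0.05 rad/s).
It fails at once if the robot presses or drags on the platter with more than 10 N (contact force between any of the fingers, the arm and platter above 10 N).
It fails at once if the platter is turned backwards (past -0.3 rad, or faster than 1 rad/s anticlockwise) (value of joint platter below -0.3 rad or velocity of joint platter below -1 rad/s).
It fails at once if the tonearm is touched (over 1 N) (contact force between tonearm and anything else above 1 N).
It fails at once if a bystander is moved by more than 20 mm (distance of any of remote, controller, pot, coaster, dish, brush from where it was at the start of the episode above 0.02 m).
It also fails if it takes over 67 s, if anything falls off the work surface, if the arm or the gripper's body presses on something with over 40 N, if the wrist force passes 120 N, or if a joint passes its speed limit or range.

## Robot

A 7-joint arm with a two-finger parallel gripper is mounted at the origin on the work surface. World frame = base frame: x ahead of the robot, y to its left, z up, the work surface at z = 0. Lengths are in mm, angles in rad, forces in N, time in s.
With the tool pointing down it reaches from about 425 to 950 mm from the base axis. Payload 4.7 kg.
Tool frame: the origin (TCP) lies on the mounting face of the last link; the fingertips stand 182 mm ahead of it and the grasp point (between the pads) lies 164 mm ahead of it; z points along the fingers, y is the direction in which the jaws open and shut (so a half turn about z gives the same grasp; the last joint's range is limited). The gripper opens to 87 mm and grips with 3 to 60 N. Pads are 19 mm wide; open, the fingers measure 117 mm over their backs; the gripper's body (75 mm by 190 mm) begins 51 mm behind the grasp point.
Start: joints at [-1.26, 0.469, -0.049, 1.532, 0.024, 1.141, -0.082], TCP at [224.939, 636.422, 404.773] pointing down, gripper open.
Joint ranges: [-2.59, 2.59], [-0.33, 1.99], [-1.39, 1.29], [0.1, 2.45], [-1.04, 4.18], [0.21, 1.99], [-2.66, 2.66]. Speed limits (rad/s): [2.57, 2.57, 3.14, 3.14, 3.14, 3.14, 3.14].

## Interface

Orientations are given as a 3x3 rotation matrix whose columns are the frame's x, y, z axes.
In Python, from station import * gives the robot as it stands. Calls block until the motion is done:
- move_ptp(position, orientation): joint-space move of the TCP to a pose.
- movel(position, velocity=150, orientation=None, force_limit=None): straight line of the TCP; orientation=None keeps the orientation; velocity is the mean speed in mm/s. With force_limit (N) it stops when the force on the tool has changed by that much, and returns True; else False.
- move_joints(angles): joint-space move.
- release() and gripper_close(f_grip=None): open the fingers fully, or close them until they stop; f_grip is the grip in N (None keeps the last).
- wait(seconds).
- inverse_kinematics(position, orientation): joint angles nearest the present ones, or None.
- read_state(): the state.
- capture(name): name is "side" or "top" or "wrist"; returns a dict with "frame" (480x640x3 uint8, red, green, blue), "range_z" (480x640 float32, mm along the optical axis (not along the pixel's ray), 0 where there is no reading), "mtx" (3x3 intrinsics, pixels), "cam_to_world" (4x4, takes a point from camera to world coordinates). Camera axes: x right, y up, looking along -z (the intrinsics and any distortion apply to the point x, -y, -z); pixel columns grow to the right and rows downward; lengths in mm; the calibration is good to about 2 mm. A picture is of the moment at which its call begins.
A pose or a line that the arm cannot do raises MotionError and nothing moves.
- close_job(): hands the job in, once; it reports no verdict.
Trained networks look in a picture, given as the dict that the camera call returned (one of the last four; its "shot" number tells which), for a name from the list of things; names that differ only in an ending like _2 or _b are one class to them, and where a whole thing is asked for, a point or a joint stands for the part that bears it (a point fixed in the world has none). Each returns a list of dicts, best first, with "score" (0 to 1); they miss things now and then, are a little off and sometimes report something else, mostly with a low value. They report only what shows in the picture. A call takes as long as a camera call.
- find_in(picture, thing): "at" ([column, row] in pixels, amid what is visible of it).
- spot_point(picture, thing): "at" ([column, row] in pixels: a listed point, or the origin of a listed thing).
The state is a dict: "clock": time; "qpos": joint angles; "dq": joint speeds; "joint_torque": joint torques, N m; "position": TCP position; "orientation": TCP orientation; "force": force on the tool from outside, world axes, zero at the start; "ft_torque": the same for the moment, N m; "finger_gap": finger opening in mm.
Only numpy, scipy, OpenCV 4.12 (cv2) and the standard library are available. Lean on these libraries where they do the work, as an engineer would, in place of code of your own. Each camera call takes 0.05 s, during which the arm holds its last target.

## Working session

There is one attempt and no reset: what is moved stays moved. The work goes in short steps, each a Python script; the robot and the scene stay as the last script left them, time stands still between calls to the robot, and variables do not carry over. Pictures are saved under pics/ and viewed, and the job is handed in when it is done.

```bash
ls; mkdir -p pics
python3 - <<'E'
from station import *
import cv2,numpy as np,pickle
for n in ("top","side","wrist"):
    c=capture(n); cv2.imwrite(f"pics/{n}0.png",c["frame"][:,:,::-1]); pickle.dump(c,open(f"{n}0.pkl","wb"))
    print(n,c["mtx"].tolist(),np.round(c["cam_to_world"],3).tolist(),[k for k in c])
    for t in ("deck","platter_axis","lock_hole","park_hole","pin_head","tonearm"):
        try: print(t,[(np.round(d["at"],1).tolist(),round(d["score"],2)) for d in spot_point(c,t)[:2]])
        except Exception as e: print(t,e)
print(read_state())
E
```

```text
pics
top [[578.0232054534698, 0.0, 305.69295735936373], [0.0, 578.0232054534698, 248.84281141007835], [0.0, 0.0, 1.0]] [[-0.012, 0.998, -0.067, 421.08], [-1.0, -0.011, 0.006, 8.407], [0.005, 0.067, 0.998, 1493.206], [0.0, 0.0, 0.0, 1.0]] ['frame', 'range_z', 'mtx', 'cam_to_world', 'shot']
deck [([318.1, 233.0], 0.92)]
platter_axis [([299.2, 225.6], 0.97), ([147.7, 248.0], 0.36)]
lock_hole [([341.8, 225.2], 0.8)]
park_hole [([363.3, 265.2], 0.96), ([149.8, 246.6], 0.71)]
pin_head [([340.6, 228.0], 0.59)]
tonearm [([360.1, 267.4], 0.27)]
side [[460.20211956436236, 0.0, 315.1601603653452], [0.0, 460.20211956436236, 239.73786544188795], [0.0, 0.0, 1.0]] [[0.993, 0.091, -0.081, 414.032], [-0.121, 0.669, -0.733, -934.544], [-0.013, 0.738, 0.675, 925.877], [0.0, 0.0, 0.0, 1.0]] ['frame', 'range_z', 'mtx', 'cam_to_world', 'shot']
deck [([335.1, 264.2], 0.94)]
platter_axis [([336.9, 238.1], 0.87)]
lock_hole [([340.9, 264.1], 0.91), ([303.8, 177.3], 0.62)]
park_hole [([306.1, 278.6], 0.84), ([338.7, 264.9], 0.65)]
pin_head [([340.4, 247.8], 0.57), ([268.4, 171.1], 0.34)]
tonearm []
wrist [[371
[... 481 characters left out ...]
 'dq': array([ 1.22670170e-03, -4.47779445e-04,  2.84645061e-03,  3.02189139e-04,
        9.72723532e-05,  7.08926128e-04,  1.23268034e-04]), 'joint_torque': array([ 1.92811617e-04, -5.07838869e+01, -8.01546033e-02, -2.36456823e+01,
       -6.12863875e-02,  3.10116133e-02, -6.84097792e-07]), 'position': array([224.92854747, 636.42644296, 404.78187464]), 'orientation': array([[-9.42815263e-01,  3.33315735e-01, -2.91145935e-05],
       [ 3.33315732e-01,  9.42815261e-01,  8.09195772e-05],
       [ 5.44214515e-05,  6.65878604e-05, -9.99999996e-01]]), 'force': array([-0.10155047,  0.17481202,  0.09489917]), 'ft_torque': array([0.01303805, 0.00510125, 0.01381144]), 'finger_gap': 87.13031028786362}
```

View pics/top0.png

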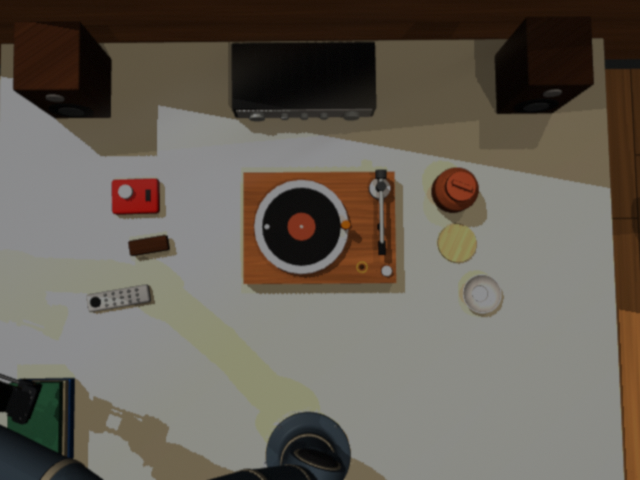

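View pics/side0.png

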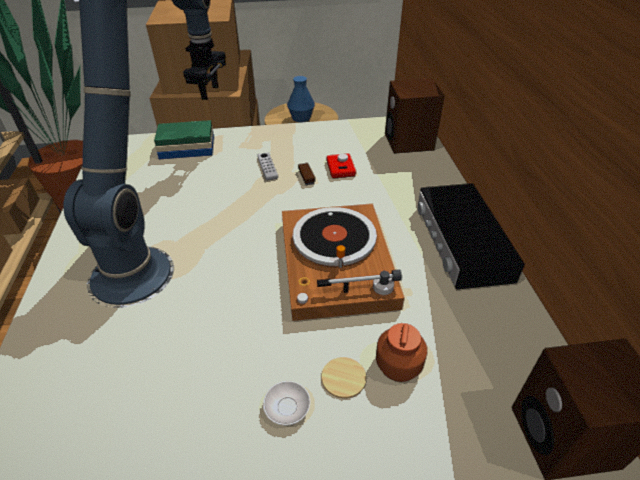

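```bash
cat > h.py <<'E'
import numpy as np,pickle
def ray(c,uv):
    K=c["mtx"];T=c["cam_to_world"]
    d=np.array([(uv[0]-K[0,2])/K[0,0],-(uv[1]-K[1,2])/K[1,1],-1.0])
    return T[:3,3],T[:3,:3]@d
def atz(c,uv,z):
    o,d=ray(c,uv); return o+d*(z-o[2])/d[2]
def proj(c,p):
    T=c["cam_to_world"];K=c["mtx"]; q=T[:3,:3].T@(np.array(p)-T[:3,3])
    return np.array([K[0,0]*q[0]/-q[2]+K[0,2],K[1,1]*-q[1]/-q[2]+K[1,2]])
def cloud(c):
    K=c["mtx"];T=c["cam_to_world"];z=c["range_z"]
    v,u=np.mgrid[0:480,0:640]
    P=np.stack([(u-K[0,2])/K[0,0]*z,-(v-K[1,2])/K[1,1]*z,-z],-1)
    return P@T[:3,:3].T+T[:3,3]
E
python3 - <<'E'
from h import *
t=pickle.load(open("top0.pkl","rb"));s=pickle.load(open("side0.pkl","rb"))
for n,a,b,z in (("axis",[299.2,225.6],[336.9,238.1],55),("lock",[341.8,225.2],[340.9,264.1],55),("park",[363.3,265.2],[306.1,278.6],55),("head",[340.6,228],[340.4,247.8],106),("deck",[318.1,233],[335.1,264.2],0)):
    print(n,atz(t,a,z).round(1),atz(s,b,z).round(1))
E
```

```text
axis [575.6  15.5  55. ] [580.   10.5  55. ]
lock [575.5 -91.   55. ] [574.5 -92.1  55. ]
park [ 474.8 -143.    55. ] [ 477.6 -131.7   55. ]
head [563.2 -84.5 106. ] [573.4 -83.  106. ]
deck [561.7 -33.    0. ] [568.5 -37.1   0. ]
```

Run:
```python
from station import *
from h import *
import cv2
best=None
R={}
R['a']=np.array([[0,1,0],[1,0,0],[0,0,-1.]]); R['b']=np.array([[0,-1,0],[-1,0,0],[0,0,-1.]])
for k in R:
  for p in ((540,-90,400),(575,-91,275),(475,-138,275),(560,90,260),(640,90,260),(475,-138,340)):
    q=inverse_kinematics(np.array(p),R[k]); print(k,p,None if q is None else np.round(q,2).tolist())
```

```text
a (540, -90, 400) [-0.5, 0.31, 0.74, 1.88, -0.24, 1.04, 0.34]
a (575, -91, 275) [-0.37, 0.52, 0.61, 1.91, -0.4, 0.83, 0.45]
a (475, -138, 275) [-0.54, 0.5, 0.97, 2.12, -0.58, 0.81, 0.79]
a (560, 90, 260) [-0.56, 0.49, 0.44, 1.95, -0.29, 0.76, 0.04]
a (640, 90, 260) [-0.54, 0.61, 0.48, 1.76, -0.35, 0.86, 0.1]
a (475, -138, 340) [-0.52, 0.33, 0.89, 2.06, -0.33, 0.89, 0.55]
b (540, -90, 400) [-0.75, 0.44, 1.12, 1.89, -0.44, 1.1, -2.59]
b (575, -91, 275) [-0.66, 0.73, 1.11, 1.92, -0.79, 1.0, -2.33]
b (475, -138, 275) [-0.63, 0.58, 1.12, 2.12, -0.7, 0.87, -2.23]
b (560, 90, 260) [0.57, 0.8, -1.18, 1.88, 0.85, 1.08, 2.18]
b (640, 90, 260) [0.52, 0.91, -1.18, 1.69, 0.91, 1.19, 2.24]
b (475, -138, 340) [-0.67, 0.43, 1.13, 2.07, -0.48, 0.94, -2.43]
```

Run:
```python
from station import *
from h import *
import cv2
R=np.array([[0,1,0],[1,0,0],[0,0,-1.]])
move_ptp(np.array([535,-85,390.]),R)
c=capture("wrist"); cv2.imwrite("pics/wrist1.png",c["frame"][:,:,::-1]); pickle.dump(c,open("wrist1.pkl","wb"))
for t,z in (("deck",0),("platter_axis",55),("lock_hole",55),("park_hole",55),("pin_head",106),("pin_foot",30),("tonearm",55)):
    print(t,[(np.round(d["at"],1).tolist(),round(d["score"],2),atz(c,d["at"],z).round(1).tolist()) for d in spot_point(c,t)[:2]])
s=read_state();print(s["clock"],s["position"],s["force"])
```

```text
deck [([352.5, 162.7], 0.82, [571.4, -36.4, 0.0])]
platter_axis [([359.0, 111.4], 0.69, [569.9, 9.2, 55.0])]
lock_hole [([354.6, 234.6], 0.64, [569.9, -93.2, 55.0])]
park_hole [([243.7, 278.7], 0.6, [469.9, -135.4, 55.0])]
pin_head [([364.1, 255.0], 0.95, [572.0, -94.0, 106.0])]
pin_foot [([354.0, 228.9], 0.87, [571.9, -94.9, 30.0])]
tonearm []
4.2167 [535.02378765 -84.92627263 389.99662752] [ 0.5225299  -1.1409264   0.02015137]
```

View pics/wrist1.png

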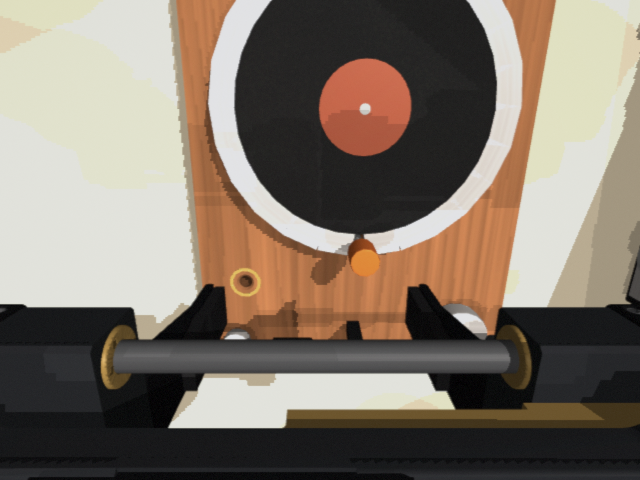

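Run:
```python
from h import *
import cv2
c=pickle.load(open("wrist1.pkl","rb"));f=c["frame"]
hsv=cv2.cvtColor(f,cv2.COLOR_RGB2HSV)
print(f[282,226:266:3].tolist()); print(f[263,352:380:3].tolist())
im=cv2.resize(f[220:310,210:390],None,fx=4.4,fy=4.4,interpolation=cv2.INTER_NEAREST); cv2.imwrite("pics/crop1.png",im[:,:,::-1])
P=cloud(c)
for uv in ((365,200),(365,108),(364,263),(250,240),(240,100)): print(uv,P[uv[1],uv[0]].round(1), c["range_z"][uv[1],uv[0]])
```

```text
[[183, 119, 76], [192, 129, 80], [223, 185, 97], [190, 123, 78], [162, 105, 68], [98, 64, 41], [103, 68, 43], [95, 62, 39], [56, 36, 23], [142, 91, 57], [206, 137, 86], [223, 185, 97], [205, 134, 85], [213, 140, 88]]
[[222, 134, 58], [222, 136, 56], [223, 137, 58], [222, 138, 57], [223, 137, 58], [223, 138, 58], [223, 139, 60], [223, 139, 59], [222, 138, 57], [200, 124, 62]]
(365, 200) [574.8 -58.   76.7] 295.947
(365, 108) [571.7  10.9  78. ] 273.89932
(364, 263) [570.4 -95.5 118.9] 266.93884
(250, 240) [477.6 -98.3  55.1] 328.60196
(240, 100) [479.7  16.3  76.3] 273.81134
```

View pics/crop1.png

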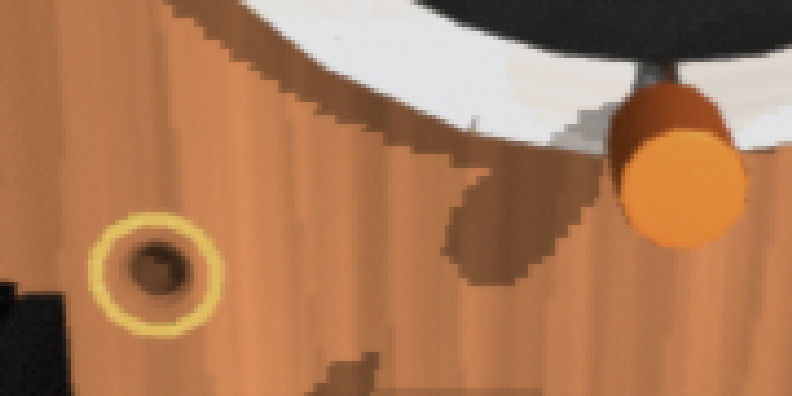

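Run:
```python
from h import *
import cv2
c=pickle.load(open("wrist1.pkl","rb"));f=c["frame"].astype(int)
hsv=cv2.cvtColor(c["frame"],cv2.COLOR_RGB2HSV)
m=(abs(f-[223,185,97]).sum(2)<50); v,u=np.nonzero(m[262:300,226:268]); 
(e)=cv2.fitEllipse(np.stack([u+226,v+262],1).astype(np.float32)); print("ring",len(u),e)
ring=atz(c,e[0],55)
m=(abs(f-[223,138,58]).sum(2)<25); v,u=np.nonzero(m[240:285,345:385]); pts=np.stack([u+345,v+240],1).astype(np.float32)
e2=cv2.fitEllipse(cv2.convexHull(pts)); print("head",len(u),e2)
head=atz(c,np.array(e2[0])+0,120)
ax=atz(c,(365,108.5),77)
print(ring,head,ax)
# deck yaw from lock(head xy)->park : deck vec (-100,-44); axis->park (-100,-150)
for a,b in ((ring-head,(-100,-44)),(ring-ax,(-100,-150)),(head-ax,(0,-106))):
    print(np.hypot(*a[:2]),np.hypot(*b), np.degrees(np.arctan2(a[1],a[0])-np.arctan2(b[1],b[0])))
```

```text
ring 252 ((244.93429565429688, 281.87713623046875), (25.60382652282715, 28.10040855407715), 105.32972717285156)
head 564 ((365.33184814453125, 262.52532958984375), (25.8258056640625, 27.582237243652344), 67.266357421875)
[ 470.8858572 -138.586741    55.       ] [571.14891331 -94.70428787 120.        ] [571.87389971  10.58329583  77.        ]
109.4456491299039 109.2520022699813 -0.11178770523462904
180.13962534247526 180.27756377319946 -0.40791366557253345
105.29007972420553 106.0 -0.3945194942468439
```

Run:
```python
from station import *
from h import *
import cv2
R=np.array([[0,1,0],[1,0,0],[0,0,-1.]])
p=np.array([571.1,-94.5,340.])
movel(p,velocity=150,orientation=R)
c=capture("wrist"); cv2.imwrite("pics/wrist2.png",c["frame"][:,:,::-1]); pickle.dump(c,open("wrist2.pkl","wb"))
f=c["frame"].astype(int)
for t,z in (("pin_head",106),("pin_foot",30),("park_hole",55)):
    print(t,[(np.round(d["at"],1).tolist(),round(d["score"],2),atz(c,d["at"],z).round(1).tolist()) for d in spot_point(c,t)[:2]])
s=read_state();print(s["clock"],s["position"],s["force"])
p[2]=273
print(movel(p,velocity=80,force_limit=6))
c=capture("wrist"); cv2.imwrite("pics/wrist3.png",c["frame"][:,:,::-1])
s=read_state();print(s["clock"],s["position"],s["force"])
```

```text
pin_head [([316.4, 264.5], 0.68, [571.6, -93.5, 106.0])]
pin_foot [([318.1, 234.2], 0.63, [573.1, -96.6, 30.0])]
park_hole [([188.7, 294.8], 0.61, [472.0, -138.5, 55.0]), ([315.2, 241.8], 0.47, [570.8, -95.1, 55.0])]
4.9833 [570.92097013 -94.55869126 340.94338395] [0.01387328 0.21174205 0.77307061]
False
6.025 [571.36644965 -94.66317327 273.55112107] [-1.482993   -0.78093214  0.1891309 ]
```

View pics/wrist2.png

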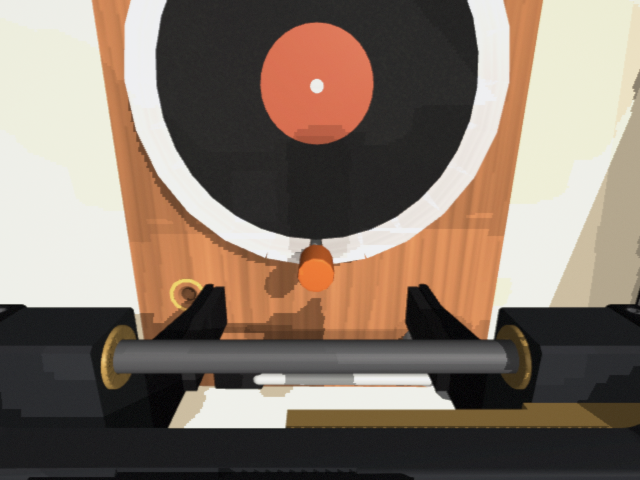

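View pics/wrist3.png

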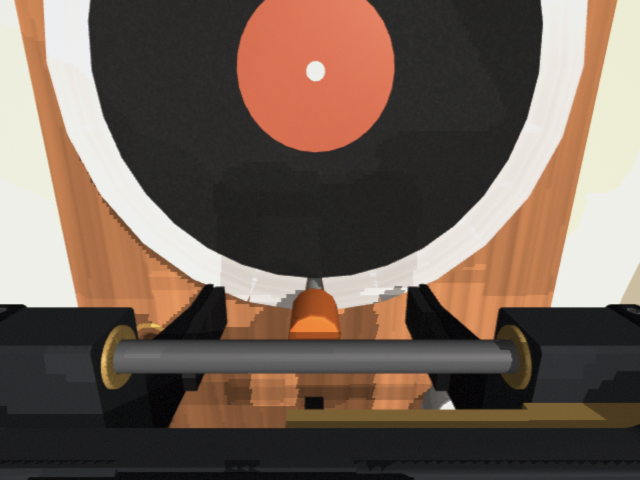

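Run:
```python
from station import *
from h import *
import cv2
s=read_state();print(s["clock"],s["position"],s["force"])
gripper_close(15)
wait(0.2)
s=read_state();print(s["clock"],s["position"],s["force"],s["ft_torque"],s["finger_gap"])
c=capture("side"); cv2.imwrite("pics/side4.png",c["frame"][:,:,::-1])
```

```text
6.025 [571.36644965 -94.66317327 273.55112107] [-1.482993   -0.78093214  0.1891309 ]
7.3 [571.0954659  -94.49313498 272.97283306] [-0.07493241  0.13590056 -0.55413901] [-0.11566389  0.05104351  0.04351261] 21.453746981893755
```

Run:
```python
from station import *
from h import *
import cv2
print(movel(np.array([571.1,-94.5,345]),velocity=80))
wait(0.1)
print(movel(np.array([470.9,-138.2,345]),velocity=120))
wait(0.3)
c=capture("side"); cv2.imwrite("pics/side5.png",c["frame"][150:350,200:460,::-1].repeat(3,0).repeat(3,1))
c=capture("wrist"); cv2.imwrite("pics/wrist5.png",c["frame"][:,:,::-1]);pickle.dump(c,open("wrist5.pkl","wb"))
for t in ("pin_head","pin_foot","park_hole","lock_hole","platter_axis"):
    print(t,[(np.round(d["at"],1).tolist(),round(d["score"],2),atz(c,d["at"],{"pin_head":178,"pin_foot":102}.get(t,55)).round(1).tolist()) for d in spot_point(c,t)[:2]])
s=read_state();print(s["clock"],s["position"],s["force"],s["ft_torque"],s["finger_gap"])
```

```text
False
False
pin_head [([315.7, 321.5], 0.6, [471.5, -137.7, 178.0])]
pin_foot [([318.4, 264.6], 0.93, [473.1, -140.2, 102.0]), ([473.2, 16.2], 0.67, [554.0, -0.7, 102.0])]
park_hole [([314.7, 238.1], 0.81, [470.6, -137.0, 55.0])]
lock_hole [([454.3, 181.5], 0.56, [571.3, -94.2, 55.0])]
platter_axis [([474.0, 15.1], 0.95, [571.9, 11.3, 55.0])]
10.2083 [ 470.88198078 -138.20672379  344.98933886] [-0.08817562  0.95432585 -0.46617253] [-0.07122413  0.05481025 -0.00306148] 21.800453632356493
```

View pics/side5.png

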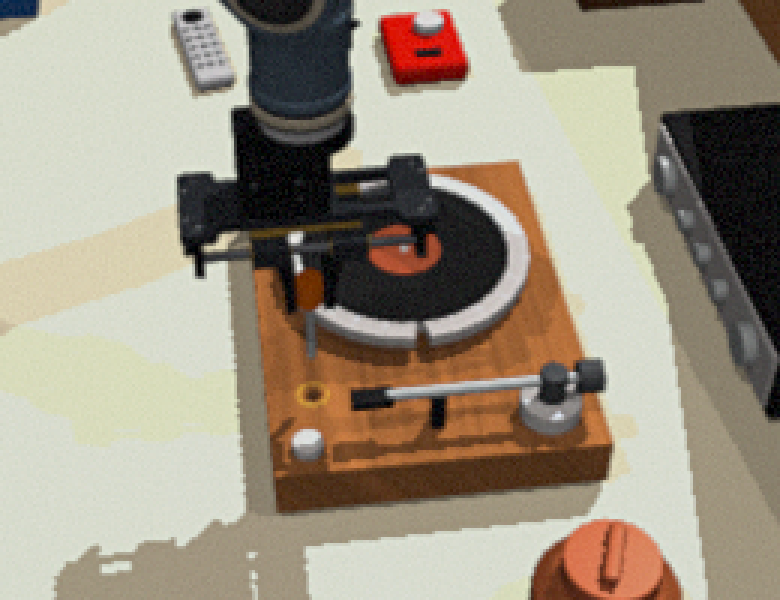

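View pics/wrist5.png

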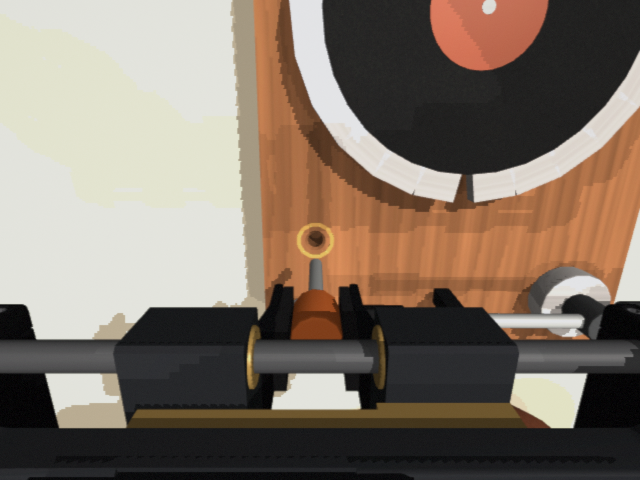

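Run:
```python
from h import *
import cv2
c=pickle.load(open("wrist5.pkl","rb"));f=c["frame"]
im=cv2.resize(f[215:335,270:370],None,fx=5,fy=5,interpolation=cv2.INTER_NEAREST); cv2.imwrite("pics/crop5.png",im[:,:,::-1])
m=(abs(f.astype(int)-[223,185,97]).sum(2)<60); v,u=np.nonzero(m[220:262,295:338]); e=cv2.fitEllipse(np.stack([u+295,v+220],1).astype(np.float32)); print(len(u),e,atz(c,e[0],55))
# predicted shank outline if vertical at (470.9,-138.2)
for z in (102,104,110,125,140,164): print(z,[proj(c,(470.9+dx,-138.2+dy,z)).round(1).tolist() for dx,dy in ((-4,0),(4,0),(0,4),(0,0))])
```

```text
346 ((315.0863342285156, 240.2124481201172), (32.16595458984375, 34.19856262207031), 90.65967559814453) [ 470.92426117 -138.65548908   55.        ]
102 [[308.6, 261.6], [321.2, 261.6], [314.9, 255.7], [314.9, 261.6]]
104 [[308.5, 262.7], [321.2, 262.7], [314.9, 256.8], [314.9, 262.7]]
110 [[308.4, 266.2], [321.3, 266.2], [314.9, 260.1], [314.9, 266.2]]
125 [[307.9, 275.7], [321.7, 275.7], [314.8, 269.2], [314.8, 275.7]]
140 [[307.3, 286.5], [322.1, 286.5], [314.7, 279.7], [314.7, 286.5]]
164 [[306.2, 307.5], [322.9, 307.5], [314.5, 299.9], [314.5, 307.5]]
```

View pics/crop5.png

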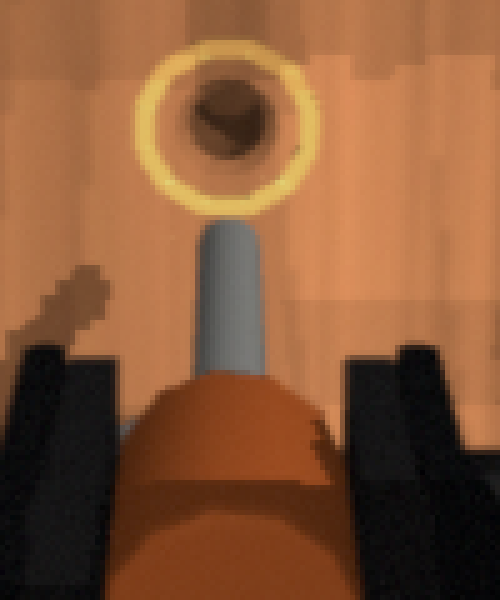

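Run:
```python
from station import *
from h import *
import cv2
movel(np.array([470.5,-137.5,315]),velocity=80); wait(0.15)
print(movel(np.array([470.5,-137.5,274.0]),velocity=40,force_limit=5)); wait(0.2)
s=read_state();print(s["clock"],s["position"],s["force"],s["ft_torque"],s["finger_gap"])
c=capture("wrist"); cv2.imwrite("pics/wrist6.png",c["frame"][:,:,::-1])
c=capture("side"); cv2.imwrite("pics/side6.png",c["frame"][150:350,200:460,::-1].repeat(3,0).repeat(3,1))
```

```text
False
12.2583 [ 470.55346493 -137.51312176  274.17644474] [-0.34749815  1.17836418 -0.30428176] [-0.08166906  0.01580192  0.0247108 ] 21.404050744894473
```

View pics/wrist6.png

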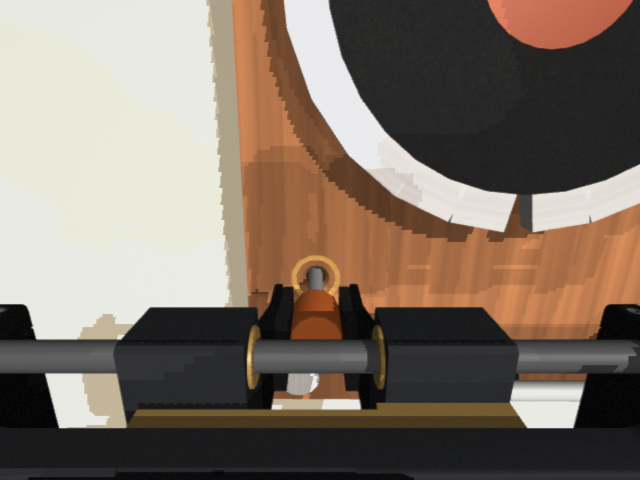

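View pics/side6.png

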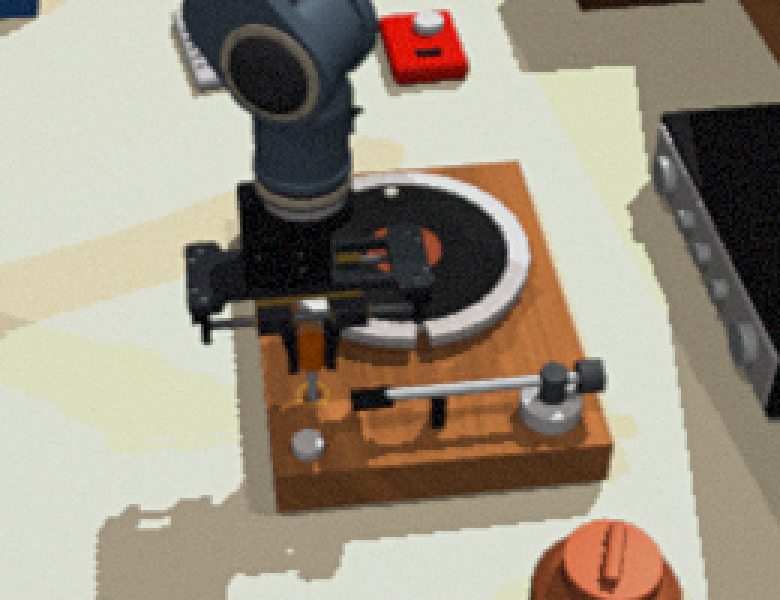

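Run:
```python
from station import *
from h import *
import cv2
release(); wait(0.1)
movel(np.array([470.5,-137.5,345]),velocity=120)
s=read_state();print(s["clock"],s["position"],s["force"],s["finger_gap"])
c=capture("wrist"); cv2.imwrite("pics/wrist7.png",c["frame"][:,:,::-1])
c=capture("side"); cv2.imwrite("pics/side7.png",c["frame"][150:350,200:460,::-1].repeat(3,0).repeat(3,1))
```

```text
14.4583 [ 470.21812176 -137.24828177  344.5810655 ] [-0.32722358 -0.20151103 -0.01220473] 87.13237030778207
```

View pics/wrist7.png

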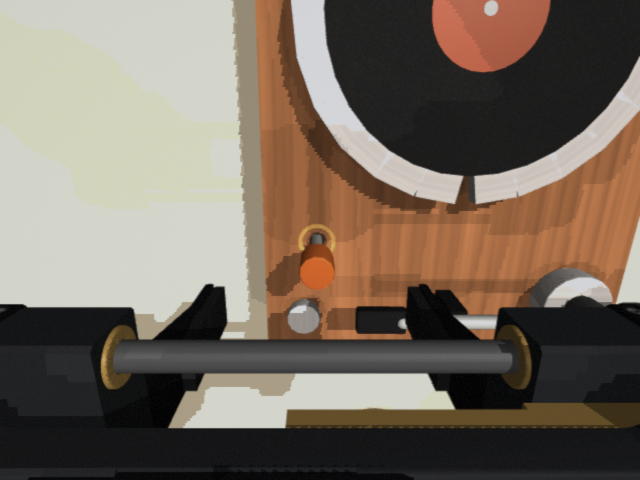

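View pics/side7.png

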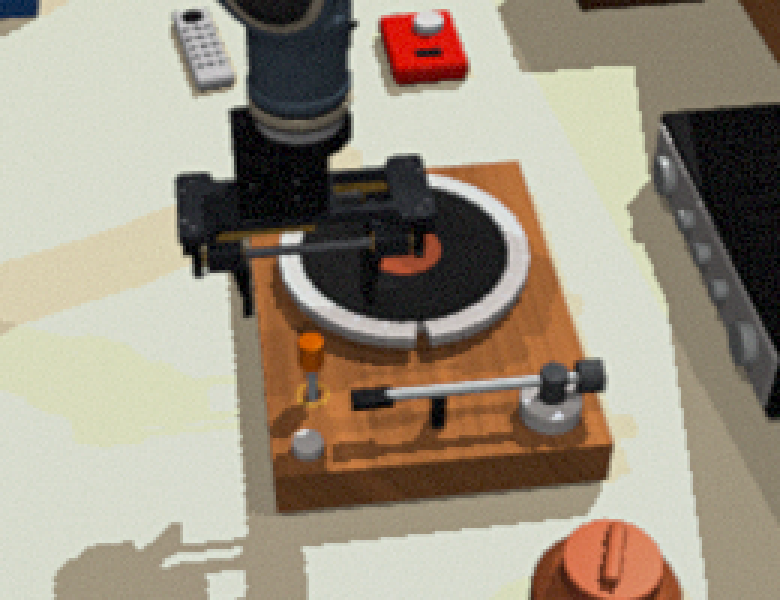

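Run:
```python
from station import *
from h import *
import cv2
R=np.array([[0,1,0],[1,0,0],[0,0,-1.]])
gripper_close(10)
p=np.array([540,82,345.]); movel(p,velocity=180)
p[2]=268; movel(p,velocity=100); wait(0.4)
s0=read_state();print(s0["clock"],s0["position"],s0["force"],s0["finger_gap"])
p[2]=257.5
print(movel(p,velocity=8,force_limit=1.2))
s=read_state();print(s["clock"],s["position"],s["force"],s["force"]-s0["force"])
wait(0.2)
s=read_state();print(s["clock"],s["position"],s["force"],s["force"]-s0["force"])
```

```text
18.825 [540.05236479  82.0487749  268.22901813] [-0.56174881  0.71966629 -0.52163677] 0.1738441398595706
True
19.825 [539.90727402  81.99945294 259.0179739 ] [ 0.98993485 -0.35438564  2.60618802] [ 1.55168366 -1.07405193  3.12782479]
20.025 [539.82766523  81.99179904 258.92993985] [ 0.32409928 -0.06621869  2.84098255] [ 0.88584809 -0.78588498  3.36261932]
```

Run:
```python
from station import *
from h import *
import cv2
p=np.array([660,82,264.]); movel(p,velocity=130)
s=read_state();print(s["clock"],s["position"],s["force"])
L=[]
for i in range(5):
    c=capture("side"); L.append((read_state()["clock"],c)); wait(0.1)
wait(0.4)
for i in range(3):
    c=capture("side"); L.append((read_state()["clock"],c)); wait(0.3)
pickle.dump(L,open("st1.pkl","wb"))
print([round(a,2) for a,_ in L])
cv2.imwrite("pics/st1.png",np.vstack([np.hstack([L[i+j][1]["frame"][190:290,270:400,::-1] for j in range(4)]) for i in (0,4)]).repeat(1,0))
cv2.imwrite("pics/st1.png",cv2.resize(cv2.imread("pics/st1.png"),None,fx=1.5,fy=1.5))
```

```text
21.1 [659.35968621  81.94965586 263.62235012] [ 0.39900931  0.68369084 -0.52377991]
[21.15, 21.3, 21.45, 21.6, 21.75, 22.3, 22.65, 23.0]
```

View pics/st1.png

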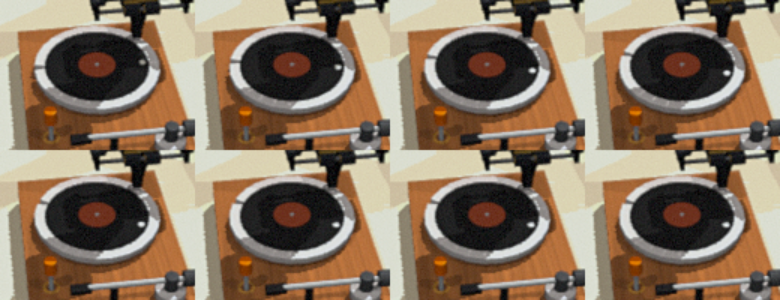

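```bash
cat >> h.py <<'E'
def dot(c,ax=(571.9,10.6),z=78):
    best=None; f=c["frame"].astype(float).sum(2)
    r=[]
    for a in np.radians(np.arange(0,360,1.5)):
        p=proj(c,(ax[0]+83*np.sin(a),ax[1]+83*np.cos(a),z)) # a clockwise from +y (dot start)
        u,v=p.round().astype(int); r.append(f[v-1:v+2,u-1:u+2].mean())
    r=np.array(r); i=int(r.argmax()); return round(np.radians(i*1.5),2), round(float(r[i]))
E
python3 - <<'E'
from h import *
for t,c in pickle.load(open("st1.pkl","rb")): print(round(t,2),dot(c))
print(dot(pickle.load(open("side0.pkl","rb"))))
E
```

```text
21.15 (np.float64(1.62), 386)
21.3 (np.float64(1.78), 463)
21.45 (np.float64(1.94), 565)
21.6 (np.float64(1.99), 538)
21.75 (np.float64(2.04), 591)
22.3 (np.float64(2.04), 566)
22.65 (np.float64(2.04), 562)
23.0 (np.float64(2.04), 563)
(np.float64(0.0), 504)
```

```bash
cat > stroke.py <<'E'
from station import *
from h import *
import cv2,sys
n=sys.argv[1]; v=float(sys.argv[2])
s=read_state(); p=s["position"].copy()
movel(np.array([p[0],82,270]),velocity=80); movel(np.array([540,82,270.]),velocity=120); 
movel(np.array([540,82,263.]),velocity=40); wait(0.35)
s0=read_state()
t=movel(np.array([540,82,258.2]),velocity=8,force_limit=1.2)
s=read_state();print(t,s["clock"],s["position"],s["force"]-s0["force"])
if not t or (s["force"]-s0["force"])[2]>5: sys.exit("check")
movel(np.array([660,82,264.]),velocity=v)
s=read_state();print(s["clock"],s["position"],s["force"])
L=[]
for i in range(6):
    c=capture("side"); L.append((read_state()["clock"],c)); print(round(L[-1][0],2),dot(c)); wait(0.1)
wait(0.5)
c=capture("side"); print(read_state()["clock"],dot(c)); L.append((0,c))
cv2.imwrite(f"pics/st{n}.png",cv2.resize(np.hstack([L[j][1]["frame"][190:290,270:400,::-1] for j in (0,2,4,6)]),None,fx=1.5,fy=1.5))
E
python3 stroke.py 2 160
```

```text
True 25.8667 [539.92157765  82.02124569 258.98270062] [ 0.1068122  -0.98347704  1.49924816]
26.7667 [659.22305294  81.89473285 263.46266304] [-0.87722275 -0.56312544 -0.93265126]
26.82 (np.float64(3.59), 356)
26.97 (np.float64(3.72), 324)
27.12 (np.float64(3.9), 405)
27.27 (np.float64(4.03), 375)
27.42 (np.float64(4.14), 465)
27.57 (np.float64(4.19), 570)
28.2167 (np.float64(4.19), 553)
```

View pics/st2.png

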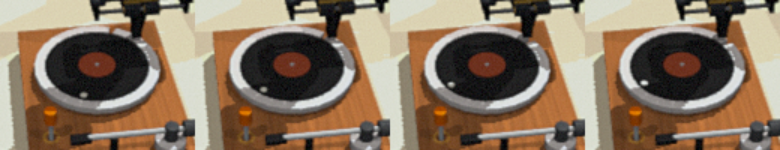

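```bash
python3 stroke.py 3 200; python3 stroke.py 4 200
```

```text
True 30.7833 [539.91233484  82.03275314 258.99652136] [ 1.17654947 -0.32463602  1.74104146]
31.5333 [659.04980086  81.83192801 263.24295988] [0.928816   0.82056184 0.41761393]
31.58 (np.float64(5.71), 542)
31.73 (np.float64(5.94), 528)
31.88 (np.float64(6.2), 530)
32.03 (np.float64(0.1), 547)
32.18 (np.float64(0.24), 486)
32.33 (np.float64(0.39), 547)
32.9833 (np.float64(0.52), 447)
True 35.55 [539.90653542  82.0291467  258.97302382] [-0.92306159  0.44080482  3.05901163]
36.3 [659.05693024  81.82910929 263.24858307] [-0.44572894  0.10747364 -0.21588355]
36.35 (np.float64(2.04), 601)
36.5 (np.float64(2.3), 629)
36.65 (np.float64(2.57), 556)
36.8 (np.float64(2.72), 592)
36.95 (np.float64(2.91), 533)
37.1 (np.float64(2.96), 537)
37.75 (np.float64(3.12), 438)
```

View pics/st3.png

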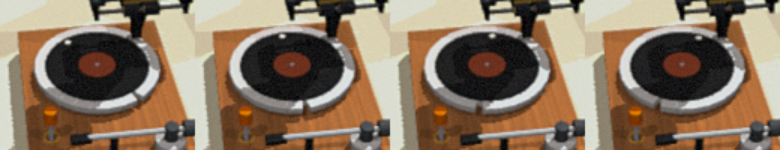

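View pics/st4.png

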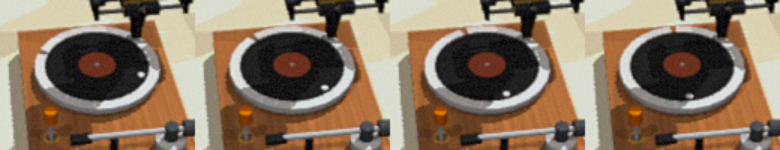

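Run:
```python
from station import *
from h import *
import cv2
movel(np.array([659,82,330.]),velocity=100); wait(1.0)
c=capture("side"); print(dot(c)); wait(0.5); c=capture("side"); print(dot(c),read_state()["clock"])
cv2.imwrite("pics/fin.png",c["frame"][150:350,200:460,::-1].repeat(3,0).repeat(3,1))
```

```text
(np.float64(3.12), 391)
(np.float64(3.12), 387) 40.1583
```

View pics/fin.png

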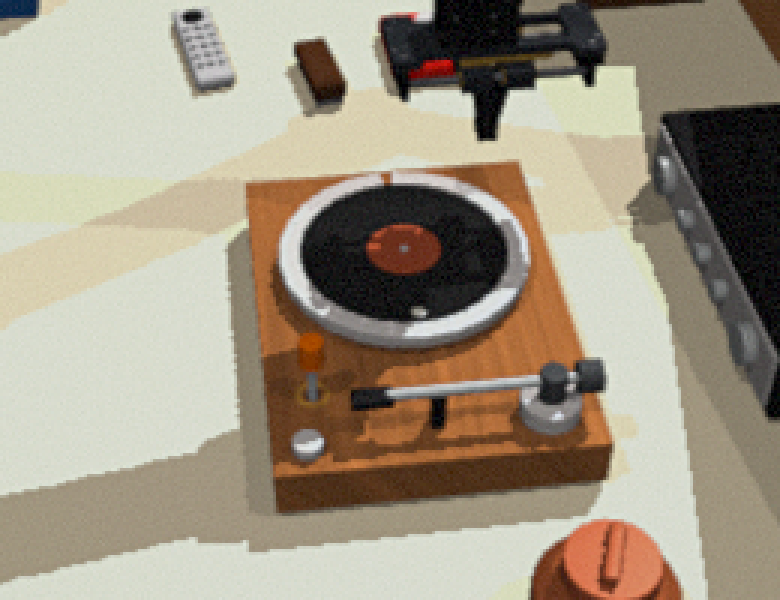

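The pin stands upright in the parking hole. The platter is at rest with its dot on the tonearm side, about 9.4 rad in all.

```bash
python3 -c "
from station import *
close_job()"
```

```text
the job is handed in; nothing more can be done
```

The job is handed in at about 40 s on the robot's clock, with the pin parked and the platter spun past one full turn and back at rest.

- **Pin:** I pulled it straight up and stood it in the brass-ringed hole. The last side picture shows it upright there.
- **Platter:** I found its top by touch at about 78 mm above the table. The force rise read when each touch stopped was about 1.5 to 3.4 N. Four light fingertip strokes turned it clockwise by about 2.0, 2.2, 2.6 and 2.6 rad, roughly 9.4 rad in all.
- **Coasting:** After the third stroke it coasted with the finger lifted clear at about 1.6 rad/s over 0.3 s. The dot's angle was the same in the last two pictures, 0.5 s apart, so the platter had stopped.
- **Not measured:** I did not read the contact force during the strokes themselves, only just before and after each one. The first stroke's coast was too brief to confirm the 1 rad/s condition, so I sped up the later ones.
- **Surroundings:** The tonearm, pot, remote and brush look undisturbed in the last picture. The gripper partly hides the controller, and the coaster and dish were outside the crop I viewed. None of them was on the arm's path.

No check failed or disagreed at the end. Early on, the top and wrist cameras differed by about 4 mm, so I used the wrist camera for the pin and the hole.

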